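Take the leaning lunch pot apart to dry

ROBOT

A 6-joint arm with a two-finger parallel gripper is mounted at the origin on a cart in front of the work surface, level with it; the furniture and walls round the work are solid. World frame = base frame: x ahead of the robot, y to its left, z up, the work surface at z = 0. Lengths are in mm, angles in degrees, forces in N, time in s.
With the tool pointing down it reaches from about 200 to 875 mm from the base axis. Payload 3.4 kg.
Tool frame: the origin (TCP) lies at the centre of the arm's flange, where the gripper is bolted on; the fingertips stand 199 mm ahead of it and the grasp point (between the pads) lies 180 mm ahead of it; z points along the fingers, y is the direction in which the jaws open and shut (so a half turn about z gives the same grasp; the last joint's range is limited). The gripper opens to 94 mm and grips with 3 to 60 N. Pads are 16 mm wide; open, the fingers measure 119 mm over their backs; the gripper's body (75 mm by 177 mm) begins 78 mm behind the grasp point.
Start: joints at [69.672, 15.808, 86.224, -0, 77.962, -6.933], TCP at [133.223, 559.371, 404.693] pointing down, gripper open.
Joint ranges: [-165.64, 165.64], [-43.16, 119.46], [12.63, 154.43], [-67.54, 247.53], [6.08, 155.33], [-154.97, 154.97]. Speed limits (degrees/s): [147.25, 147.25, 180, 180, 180, 180].

INTERFACE

Orientations are given as [roll, pitch, yaw] about the fixed x, y, z axes, in that order (R = Rz(yaw) Ry(pitch) Rx(roll)).
In Python, from cell import manip, imaging, order, cut_out, landmark_of gives the robot as it stands.
- The arm moves only by the tool send_rows, never from a script. Its argument "rows" is text: rows parted by semicolons, each of 6 numbers parted by spaces: the shift along the tool's x, y, z in cm, then the turn, a rotation vector about the tool's x, y, z in degrees. A call has 1 to 5 rows; each row is the pose to reach, as a shift and turn from the pose commanded when the call began, along the tool's axes at that moment; what a row does not reach only later rows make up. A row lasts 1/8 s, in which the tool goes at most 62.5 mm and 10.7 degrees, less where a joint would pass 70% of its speed; a pose out of reach is approached as far as the arm can. A call with a gripper value outside its range is refused whole. "gripper" is the opening, from -1 (shut) to 1 (fully open), so that 0 is half open, set as the call begins (left out, the last holds). The fingers move at their own pace and stop on an object; the grip force is fixed at half the most. Time passes only in rows, so rows that repeat a pose let the fingers close. It gives the time, the measured TCP pose, the force and the opening at its end, in the units of the state.
- manip.read_state(): the state, without advancing time (a new reading comes with each control period).
- imaging.camera(name): name is "scene" or "top" or "wrist"; returns the picture (384x512x3 uint8, blue, green, red); there is no depth.
- imaging.get_calibration(name): a dict with "fov_y" (degrees; the focal length in pixels is half the picture's height over the tangent of half this angle, whatever the lens; pixels are square), "cx", "cy" (the principal point, pixels), "extrinsics" (4x4, takes a point from camera to world coordinates); the wrist camera has in their place "T_tool_cam" (4x4, takes a point from camera to tool coordinates, whose origin is the TCP and whose axes are the flange's). Camera axes: x right, y down, z forward; pixel columns grow to the right and rows downward; lengths in mm; the calibration is good to about 2 mm. A picture is of the moment at which its call begins: read the wrist's pose just before it. get_calibration takes no time and is no camera call.
- order.finish_job(): hands the job in, once; it reports no verdict.
Trained networks look in the newest picture that a camera, given by its name, has taken for a name from the list of things; names that differ only in an ending like _2 or _b are one class to them, and where a whole thing is asked for, a point or a joint stands for the part that bears it (a point fixed in the world has none). Each returns a list of dicts, best first, with "score" (0 to 1); they miss things now and then, are a little off and sometimes report something else, mostly with a low value. They report only what shows in the picture. A call takes as long as a camera call.
- cut_out(camera, label): "pixels" (384x512 bool, what is visible of it) and "box" ([centre column, centre row, width, height] in pixels, round what is visible of it).
- landmark_of(camera, label): "at" ([row, column] in pixels: a listed point, or the origin of a listed thing).
The state is a dict: "clock": time; "qpos": joint angles; "qd": joint speeds; "joint_efforts": joint torques, N m; "tool_pos": TCP position; "tool_rot": TCP orientation; "force": force on the tool from outside, world axes, zero at the start; "torque": the same for the moment, N m; "opening": finger opening in mm.
Only numpy, scipy, OpenCV 4.12 (cv2) and the standard library are available. Lean on these libraries where they do the work, as an engineer would, in place of code of your own. Each camera call takes 0.05 s, during which the arm holds its last target. There are 200 camera calls.

TASK

Take the lunch pot apart so that it can dry: first take off the white lid and set it on the grey mat, handle up, then draw the steel inner tin out of the blue pot and stand it upright on the mat beside the lid. Set both down gently rather than dropping them, leave the blue pot resting in its leaning wooden stand, and do not disturb the oil bottle, burner cap, salt bowl and grinder nearby.

Things in the scene. Friction and masses are not known exactly. Their poses are not given: they have to be found in the camera images.
- stand: light wooden draining stand, fixed to the worktop, base board 190 x 110 mm; origin at the middle of the board's front edge, on the worktop; the middle of the pot's underside is 120 mm behind it (its +x) and 52 mm up. It cradles the pot leaning 35 degrees (0.61 rad) from vertical, mouth up and toward the stand's own -x; y runs across.
- pot_mouth (a point): middle of the mouth of the blue outer pot: loose, round, 80 mm outside diameter, 3 mm wall, 80 mm tall, about 0.5 kg. This point is 80 mm above its underside along its axis; z runs along that axis, out of the mouth. The pot only rests in the stand and must stay there.
- lid_handle (a point): middle of the dark wooden handle bar on the white domed lid: 14 mm thick (its x), 34 mm long (its y), 16 mm tall (its z), on a 16 mm round stem, 87 mm above the lid's lower edge and 30 mm above its flat top. z is the lid's axis, out through the handle; at the start it leans with the pot.
- lid_base (a point): centre of the lid's lower edge, 87 mm below lid_handle along the axis, same axes; at the height of the mat's top when the lid stands on the mat.
- tin_handle (a point): middle of the black handle bar of the steel inner tin, under the lid at the start: a bridge across the mouth, 10 mm thick (its x), 68 mm long (its y), 16 mm tall (its z), 33 mm above the tin's rim and 111 mm above its underside. z is the tin's axis, out of the mouth; at the start it leans with the pot.
- tin_base (a point): centre of the tin's underside, 111 mm below tin_handle along the axis, same axes; at the height of the mat's top when the tin stands on the mat.
- mat: grey ribbed draining mat, fixed, 170 mm along its x, 210 mm along its y, 4 mm thick; origin at the centre of its underside. Lid and tin fit side by side along its y, about 105 mm apart from centre to centre.
- bottle_center (a point): bystander: middle of a square glass oil bottle with a black cap, 42 mm across and 170 mm tall, behind the stand; 85 mm above the worktop
- bowl_center (a point): bystander: middle of a cream stoneware bowl of salt, 110 mm across and 51 mm tall, behind the mat; 25 mm above the worktop
- grinder_center (a point): bystander: middle of a small glass pepper grinder with a black cap, 43 mm across and 112 mm tall, behind the mat; 56 mm above the worktop
- cap_center (a point): bystander: middle of a flat black round burner cap, 48 mm across and 8 mm thick, on the worktop in front of the stand; 4 mm above the worktop
- lid: the lid, origin at lid_base: a loose hollow dome, 92 mm outside diameter, 57 mm tall without the handle, about 0.15 kg. No catch: its edge reaches 7 mm down over the pot's rim and it covers the tin's handle, so draw it 60 mm straight along its axis before it is clear.
- inner_tin: the inner tin, origin at tin_base: loose, round, 69 mm outside diameter, 78 mm tall without the handle, about 0.18 kg. It stands inside the pot with 2.5 mm play all round; draw it at least 85 mm straight along the axis before it is clear.

How it is judged:
By the outcome, as a careful person would: the job done as asked, in the order asked, and still so for the second after the job is handed in, with the robot touching nothing.
It also fails if it takes over 64 s, if anything falls off the work surface, if the arm or the gripper's body presses on something with over 40 N, if the wrist force passes 120 N, or if a joint passes its speed limit or range.

## Working session

There is one attempt and no reset: what is moved stays moved. The work goes in short steps, Python scripts to look and compute and a tool call to move; the robot and the scene stay as the last step left them, time stands still between calls to the robot, and variables do not carry over. Pictures are saved under pics/ and viewed, about 8 in all and at most 12, crops included, and the job is handed in when it is done.

Besides the shell and the picture viewer there is one more tool, called after "Request:" by a JSON object that holds its "method" and its "body". send_rows: Moves the arm, as the interface text tells. Its arguments: {"type":"object","properties":{"rows":{"type":"string"},"gripper":{"type":"number"}},"required":["rows"]}

```bash
mkdir -p pics; ls; cat > h.py <<'E'
import numpy as np, cv2
from scipy.spatial.transform import Rotation as R
from cell import manip, imaging, order, cut_out, landmark_of
def toolT():
    s=manip.read_state(); T=np.eye(4)
    T[:3,:3]=R.from_euler('xyz',s['tool_rot'],degrees=True).as_matrix(); T[:3,3]=s['tool_pos']; return T
def cam(name):
    c=imaging.get_calibration(name)
    E=np.array(c['extrinsics']) if 'extrinsics' in c else toolT()@np.array(c['T_tool_cam'])
    return E,192/np.tan(np.radians(c['fov_y']/2)),c['cx'],c['cy']
def ray(C,rc):
    E,f,cx,cy=C; d=E[:3,:3]@np.array([(rc[1]-cx)/f,(rc[0]-cy)/f,1]); return E[:3,3],d/np.linalg.norm(d)
def onz(C,rc,z):
    o,d=ray(C,rc); return o+d*(z-o[2])/d[2]
def proj(C,p):
    E,f,cx,cy=C; q=E[:3,:3].T@(np.asarray(p)-E[:3,3]); return np.array([cy+f*q[1]/q[2],cx+f*q[0]/q[2]])
def tri(rs):
    A=sum(np.eye(3)-np.outer(d,d) for o,d in rs); b=sum((np.eye(3)-np.outer(d,d))@o for o,d in rs)
    p=np.linalg.solve(A,b); return p,[float(np.linalg.norm(np.cross(p-o,d))) for o,d in rs]
E
python3 - <<'E'
from h import *
np.set_printoptions(precision=1,suppress=True)
print(manip.read_state())
C={};rs={}
for n in ['scene','top','wrist']:
    C[n]=cam(n); cv2.imwrite(f'pics/a_{n}.png',imaging.camera(n)); print(n,imaging.get_calibration(n))
for l in ['stand','pot_mouth','lid_handle','lid_base','mat','bottle_center','bowl_center','grinder_center','cap_center']:
    for n in C:
        r=landmark_of(n,l)
        print(l,n,[(np.array(x['at']),round(x['score'],2)) for x in r[:2]])
        if r and r[0]['score']>.4: rs.setdefault(l,[]).append(ray(C[n],r[0]['at']))
    if len(rs.get(l,[]))>1: print('  tri',tri(rs[l]))
im=np.hstack([cv2.imread(f'pics/a_{n}.png') for n in ['scene','top']]); cv2.imwrite('pics/a.png',cv2.resize(im,(800,300)))
E
```

```text
pics
{'clock': 0.0, 'qpos': array([69.7, 15.8, 86.3, -0. , 78. , -6.9]), 'qd': array([ 0. , -0. , -0. ,  0.1, -0. ,  0. ]), 'joint_efforts': array([ -0. , -40.5, -23.7,   0.1,   0. ,  -0. ]), 'tool_pos': array([133.2, 559.2, 403.8]), 'tool_rot': array([-179.9,   -0. ,  166.6]), 'force': array([-0.3,  0.7,  0.6]), 'torque': array([ 0.,  0., -0.]), 'opening': 93.72603622428372}
scene {'fov_y': 45.369971239896856, 'cx': 250.7317783743936, 'cy': 184.10353900692104, 'extrinsics': array([[   0.8,   -0.4,    0.5,   39.8],
       [  -0.6,   -0.5,    0.6, -644.9],
       [   0. ,   -0.8,   -0.6,  735.5],
       [   0. ,    0. ,    0. ,    1. ]])}
top {'fov_y': 49.470066370354594, 'cx': 250.8014508168518, 'cy': 191.67371726549743, 'extrinsics': array([[   0. ,   -1. ,    0.1,  434.8],
       [  -1. ,   -0. ,    0. ,  -14.2],
       [  -0. ,   -0.1,   -1. , 1134.4],
       [   0. ,    0. ,    0. ,    1. ]])}
wrist {'fov_y': 68.1236337539971, 'cx': 253.86559609055348, 'cy': 187.5922667272433, 'T_tool_cam': array([[-0. , -1. , -0.3, 82.7],
       [ 1. , -0. , -0. ,  0.2],
       [ 0. , -0.3,  1. 
[... 986 characters left out ...]
45883564])
bowl_center scene [(array([182.1, 206.7]), 0.64), (array([223.2, 335.5]), 0.24)]
bowl_center top [(array([183.2, 169.8]), 0.93), (array([225.1, 318. ]), 0.44)]
bowl_center wrist []
  tri (array([605.9, 225.2,  15.5]), [4.458686107942245, 4.458686107942202])
grinder_center scene [(array([215.1, 161.1]), 0.69), (array([193. , 227.5]), 0.57)]
grinder_center top [(array([184.1, 212. ]), 0.85)]
grinder_center wrist []
  tri (array([518.1, 142. ,  24. ]), [85.69953560389429, 85.69953560389426])
cap_center scene [(array([297. , 230.3]), 0.91)]
cap_center top [(array([246.9, 304.7]), 0.67)]
cap_center wrist []
  tri (array([ 426.6, -135. ,    3.6]), [5.657845954540517, 5.657845954540482])
```

View pics/a_scene.png

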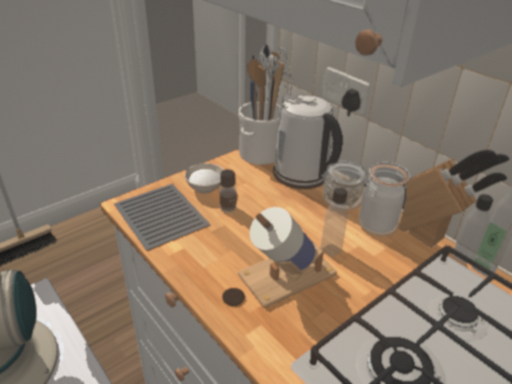

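View pics/a_top.png

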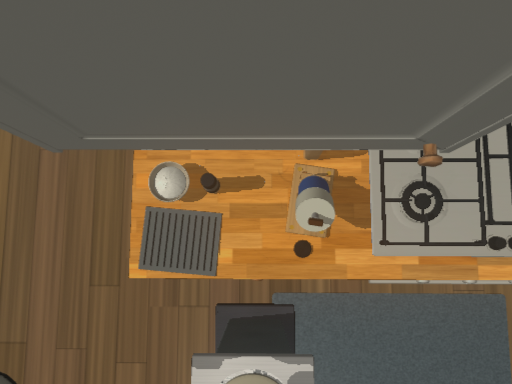

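Scene: the lid is at about (277,232), with its handle at (264,219). The mat is at (160,215) and the burner cap at (233,297). Top view: the handle is at (316,222), and the mat spans (140–222, 208–274). The stand board is nearly aligned with x. Next I'll move the wrist camera onto the lid's axis for a closer look.

```bash
cat > plan.py <<'E'
from h import *
import json,os
A35=np.radians(35)
def axisR(yaw,lean=A35):
    "columns x,y,z of a thing leaning toward its -x, yawed (deg)"
    return R.from_euler('z',yaw,degrees=True).as_matrix()@R.from_euler('y',-lean).as_matrix()
FLIP=np.array([[0,1,0],[1,0,0],[0,0,-1.]]) # tool x=obj y, tool y=obj x, tool z=-obj z
def loadcmd():
    d=json.load(open('cmd.json')); return np.array(d['p']),np.array(d['R'])
def plan(targets,step=45,ang=8,dry=False):
    """targets: list of (pos,Rm[,step]) ; prints calls of <=5 rows, follows straight lines"""
    p,M=loadcmd(); wps=[]; q,N=p,M
    for t in targets:
        tp,tR=np.asarray(t[0],float),np.asarray(t[1]); st=t[2] if len(t)>2 else step
        rv=R.from_matrix(N.T@tR).as_rotvec(degrees=True)
        n=max(1,int(np.ceil(max(np.linalg.norm(tp-q)/st,np.linalg.norm(rv)/ang))))
        wps+=[(q+(tp-q)*k/n,N@R.from_rotvec(rv*k/n,degrees=True).as_matrix()) for k in range(1,n+1)]
        q,N=tp,tR
    for i in range(0,len(wps),5):
        rows=[]
        for w,W in wps[i:i+5]:
            r=np.round(np.r_[M.T@(w-p)/10,R.from_matrix(M.T@W).as_rotvec(degrees=True)],2); r[3:]=np.round(r[3:],1); rows.append(r)
        print('; '.join(' '.join(f'{v:g}' for v in r+0) for r in rows))
        p,M=p+M@rows[-1][:3]*10,M@R.from_rotvec(rows[-1][3:],degrees=True).as_matrix()
    json.dump(dict(p=p.tolist(),R=M.tolist()),open('cmd.json','w'))
E
python3 - <<'E'
from plan import *
M0=R.from_euler('xyz',[180,0,166.605],degrees=True).as_matrix()
json.dump(dict(p=[133.223,559.371,404.693],R=M0.tolist()),open('cmd.json','w'))
O=axisR(-8); T=O@FLIP; h=np.array([483,-147,185])
down=R.from_euler('z',90,degrees=True).as_matrix()@np.diag([1,-1,-1.])
print(down, T)
plan([((370,230,430),down),(h+O[:,2]*330,T)],step=55,ang=9.5)
E
```

```text
[[ 2.22044605e-16  1.00000000e+00  0.00000000e+00]
 [ 1.00000000e+00 -2.22044605e-16  0.00000000e+00]
 [ 0.00000000e+00  0.00000000e+00 -1.00000000e+00]] [[ 0.1391731   0.81118011  0.56799443]
 [ 0.99026807 -0.11400393 -0.07982641]
 [ 0.          0.57357644 -0.81915204]]
-3.41 -2.95 -0.28 0 0 8.5; -6.81 -5.9 -0.56 0 0 17; -10.22 -8.85 -0.84 0 0 25.5; -13.63 -11.8 -1.12 0 0 34; -17.04 -14.75 -1.41 0 0 42.6
-4.5 0.13 -0.28 0 0 8.5; -9.01 0.26 -0.56 0 0 17; -13.51 0.4 -0.84 0 0 25.5; -18.02 0.53 -1.12 0 0 34; -21.58 -3.15 -1.48 -4.8 -1.8 35.1
-5.03 -0.93 -0.42 -5 -0.4 1.1; -10.06 -1.86 -0.85 -9.9 -0.7 2.2; -15.09 -2.8 -1.27 -14.9 -1.1 3.3; -20.12 -3.73 -1.69 -19.9 -1.4 4.4; -25.15 -4.66 -2.11 -24.9 -1.8 5.5
-5.11 -0.23 -0.52 -5 -0.3 1.1
```

Request:
{"method": "send_rows", "body": {"rows": "-3.41 -2.95 -0.28 0 0 8.5; -6.81 -5.9 -0.56 0 0 17; -10.22 -8.85 -0.84 0 0 25.5; -13.63 -11.8 -1.12 0 0 34; -17.04 -14.75 -1.41 0 0 42.6"}}

```text
clock: 2.12
tool_pos: [265.4, 375.2, 419.0]
tool_rot: [180.0, -0.0, 123.7]
force: [0.3, -0.1, -0.5]
opening: 94.2
```

Request:
{"method": "send_rows", "body": {"rows": "-4.5 0.13 -0.28 0 0 8.5; -9.01 0.26 -0.56 0 0 17; -13.51 0.4 -0.84 0 0 25.5; -18.02 0.53 -1.12 0 0 34; -21.58 -3.15 -1.48 -4.8 -1.8 35.1"}}

```text
clock: 2.75
tool_pos: [362.2, 178.8, 433.5]
tool_rot: [174.8, 0.3, 88.7]
force: [0.9, -1.9, 1.3]
opening: 94.2
```

Request:
{"method": "send_rows", "body": {"rows": "-5.03 -0.93 -0.42 -5 -0.4 1.1; -10.06 -1.86 -0.85 -9.9 -0.7 2.2; -15.09 -2.8 -1.27 -14.9 -1.1 3.3; -20.12 -3.73 -1.69 -19.9 -1.4 4.4; -25.15 -4.66 -2.11 -24.9 -1.8 5.5"}}

```text
clock: 3.38
tool_pos: [306.3, -66.8, 451.7]
tool_rot: [150.3, 0.3, 83.3]
force: [0.1, 0.1, -1.4]
opening: 94.2
```

Request:
{"method": "send_rows", "body": {"rows": "-5.11 -0.23 -0.52 -5 -0.3 1.1; -5.11 -0.23 -0.52 -5 -0.3 1.1; -5.11 -0.23 -0.52 -5 -0.3 1.1"}}

```text
clock: 3.75
tool_pos: [296.6, -116.2, 454.6]
tool_rot: [145.6, -0.2, 82.1]
force: [-0.3, 0.1, -0.7]
opening: 94.3
```

```bash
python3 - <<'E'
from plan import *
np.set_printoptions(precision=1,suppress=True)
print(loadcmd()[0],toolT(),manip.read_state()['qpos'])
C={'wrist':cam('wrist')}; cv2.imwrite('pics/b_wrist.png',imaging.camera('wrist'))
for n in ['top','scene']: C[n]=cam(n); imaging.camera(n)
for l in ['stand','pot_mouth','lid_handle','lid_base','cap_center','mat','bowl_center','grinder_center']:
    rs=[]
    for n in C:
        r=landmark_of(n,l)
        if r and r[0]['score']>.35: rs.append(ray(C[n],r[0]['at'])); print(l,n,np.array(r[0]['at']),round(r[0]['score'],2))
    if len(rs)>1: print('  tri',tri(rs))
E
```

```text
[ 295.5 -120.7  455.3] [[   0.1    0.8    0.6  296.6]
 [   1.    -0.1   -0.1 -116.2]
 [   0.     0.6   -0.8  454.6]
 [   0.     0.     0.     1. ]] [-47.1 -19.  117.2  25.4  56.6 -48.5]
stand wrist [160.5 181.4] 0.84
stand top [233.3 305.3] 0.86
stand scene [291.7 249.1] 0.57
  tri (array([ 465.7, -141.6,   -2.8]), [1.9190194753301848, 2.275984518407809, 1.4183815034874296])
lid_handle wrist [179.9 259.6] 0.97
lid_handle top [226.9 317.7] 0.73
lid_handle scene [218.9 260.9] 0.81
  tri (array([ 481.7, -145.1,  188.7]), [5.364724883260041, 5.571684410640289, 2.9702615307550575])
lid_base top [202. 313.] 0.6
cap_center wrist [163.2 160.2] 0.6
cap_center top [246.  304.9] 0.58
cap_center scene [298.8 231.8] 0.59
  tri (array([ 429.3, -137.3,   -0.9]), [1.4753812548685203, 4.890894254706443, 6.13412915120612])
mat top [240.3 180.2] 0.88
mat scene [215.9 160.7] 0.8
  tri (array([448.9, 199.2,  -8.2]), [0.9627383046092932, 0.9627383046092568])
bowl_center top [182.1 167.5] 0.87
bowl_center scene [180.3 205.9] 0.95
  tri (array([608.3, 231.5,  17.1]), [3.9652688663459545, 3.9652688663462277])
grinder_center top [182.5 209.6] 0.57
grinder_center scene [190.6 229.4] 0.59
  tri (array([601. , 112.8,  53.3]), [3.0583896444777996, 3.058389644477971])
```

View pics/b_wrist.png

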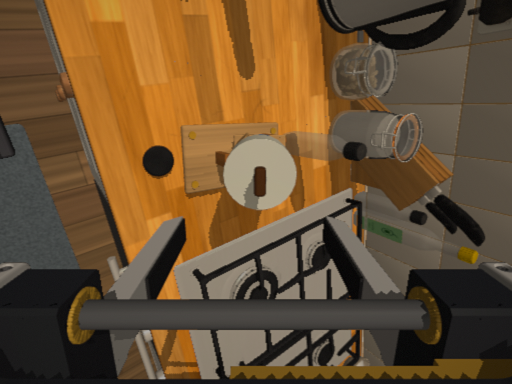

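The wrist view shows the lid at (260,173) with its handle bar at (260,181), running along the image vertical (tool x). The stand board's front edge runs from (182,126) to (187,193), and the cap is at (158,161). I'll fit the stand pose from all the rays under the known geometry.

```bash
python3 - <<'E'
from plan import *
from scipy.optimize import least_squares
np.set_printoptions(precision=1,suppress=True)
print(loadcmd()[0],toolT()[:3,3], manip.read_state()['tool_rot'])
C={}
for n in ['wrist','top','scene']: C[n]=cam(n); imaging.camera(n)
obs=[]
off=lambda d:np.array([120-d*np.sin(A35),0,52+d*np.cos(A35)])
for n in C:
    for l,o,w in [('stand',np.zeros(3),.7),('lid_handle',off(160),1)]:
        r=landmark_of(n,l)
        if r and r[0]['score']>.4: obs.append((n,l,o,np.array(r[0]['at']),w))
    r=cut_out(n,'lid_handle')
    if r:
        m=r[0]['pixels'].astype(np.uint8); print(n,'lid mask',r[0]['box'],r[0]['score'],m.sum())
    r=cut_out(n,'stand')
    if r: print(n,'stand box',r[0]['box'])
for px in [(126,182),(193,187)]:
    p=onz(C['wrist'],px,10); print('corner',p)
P=lambda v,o:np.r_[v[:2],0]+R.from_euler('z',v[2]).as_matrix()@o
f=lambda v:np.concatenate([w*(proj(C[n],P(v,o))-a) for n,l,o,a,w in obs])
s=least_squares(f,[460,-141,-.1],loss='soft_l1'); v=s.x
print('stand',v[:2],np.degrees(v[2]))
for n,l,o,a,w in obs: print(n,l,a,proj(C[n],P(v,o))-a)
print('handle',P(v,off(160)))
# mask of lid vs expected in each: project dome mid circle bounding
yawR=R.from_euler('z',v[2]).as_matrix()
for n in C:
    pts=[]
    for d,r in [(73,46),(100,46),(115,43),(130,40)]:
        for t in np.linspace(0,2*np.pi,40):
            o=off(d)+R.from_euler('y',-A35).as_matrix()@[r*np.cos(t),r*np.sin(t),0]; pts.append(proj(C[n],P(v,o)))
    pts=np.array(pts); a,b=pts.min(0),pts.max(0); print(n,'pred lid col,row box',(a+b)[::-1]/2,(b-a)[::-1])
E
```

```text
[ 295.5 -120.7  455.3] [ 296.8 -116.3  454.8] [145.5  -0.1  82.2]
wrist lid mask [256.6, 171.3, 71.9, 77.3] 0.83 4273
wrist stand box [233.4, 157.8, 107.5, 69.5]
top lid mask [315.6, 208.2, 35.6, 40.5] 0.76 1491
top stand box [310.4, 201.0, 48.1, 72.8]
scene lid mask [274.8, 233.8, 55.1, 54.6] 0.92 2208
scene stand box [232.0, 298.6, 25.2, 18.3]
corner [473.5 -88.7  10. ]
corner [ 459.2 -195.4   10. ]
stand [ 460.2 -136.5] -19.328450422327748
wrist stand [158.1 182.9] [-0.9 -5. ]
wrist lid_handle [182.3 259. ] [ 0.4 -0.6]
top stand [235.  307.4] [ 1.1 -3.6]
top lid_handle [223.9 317.4] [-1.3 -1. ]
scene stand [212.2 160.6] [78.4 85.6]
scene lid_handle [220.9 259. ] [-0.6  2.6]
handle [ 486.8 -145.8  183.1]
wrist pred lid col,row box [257.7 175.9] [67.9 68.7]
top pred lid col,row box [318.4 209.5] [38.9 42.9]
scene pred lid col,row box [278.1 237.1] [52.5 52.8]
```

```bash
cat > fit.py <<'E'
from plan import *
from scipy.optimize import least_squares
np.set_printoptions(precision=1,suppress=True)
off=lambda d:np.array([120-d*np.sin(A35),0,52+d*np.cos(A35)])
P=lambda v,o:np.r_[v[:2],0]+R.from_euler('z',v[2]).as_matrix()@o
RY=R.from_euler('y',-A35).as_matrix()
CIRC=[off(d)+RY@[r*np.cos(t),r*np.sin(t),0] for d,r in [(73,46),(100,46),(115,43),(130,40)] for t in np.linspace(0,2*np.pi,40)]
def box(C,v):
    q=np.array([proj(C,P(v,o)) for o in CIRC]); return (q.min(0)+q.max(0))/2
def fit(corners,wc='wrist',yaw0=-7.6):
    C={n:cam(n) for n in ['wrist','top','scene']}; L=[];B=[]
    for n in C:
        cv2.imwrite(f'pics/last_{n}.png',imaging.camera(n))
        for l,o,w in [('stand',np.zeros(3),.5),('lid_handle',off(160),1)]:
            r=landmark_of(n,l)
            if r and r[0]['score']>.4: L.append((n,l,o,np.array(r[0]['at']),w))
        r=cut_out(n,'lid_handle')
        if r and r[0]['score']>.4: B.append((n,np.array(r[0]['box'])[1::-1]))
    W=lambda n:1.5 if n=='wrist' else 1
    def f(v):
        e=[w*W(n)*(proj(C[n],P(v,o))-a) for n,l,o,a,w in L]+[.7*(box(C[n],v)-b) for n,b in B]
        return np.r_[np.concatenate(e),np.degrees(v[2]-np.radians(yaw0))]
    v=least_squares(f,[463,-141,-.13],loss='soft_l1').x
    print('stand',v[:2],np.degrees(v[2]),'handle',P(v,off(160)))
    for n,l,o,a,w in L: print(n,l,a,proj(C[n],P(v,o))-a)
    for n,b in B: print(n,'box',b,box(C[n],v)-b)
    return v,C
E
python3 - <<'E'
from fit import *
v,C=fit([])
T=toolT(); json.dump(dict(p=T[:3,3].tolist(),R=T[:3,:3].tolist()),open('cmd.json','w'))
h=P(v,off(160)); O=axisR(np.degrees(v[2])); plan([(h+O[:,2]*270,O@FLIP,20)])
E
```

```text
stand [ 459.5 -137.4] -7.67398318419335 handle [ 487.5 -141.2  183.1]
wrist lid_handle [177.7 258.7] [ 1.1 -0.2]
top stand [236.9 307.5] [-0.5 -3.4]
top lid_handle [223.5 315.2] [-1.2 -0.8]
scene lid_handle [219.5 261.6] [-0.6 -1.3]
wrist box [172.4 259.1] [-5.3 -0.9]
top box [243.1 178.1] [-34.6 135.3]
scene box [234.6 273.6] [-1.1  1.5]
0.02 0.05 1.57 -0.1 0 0; 0.04 0.11 3.14 -0.3 0 -0.1; 0.06 0.16 4.71 -0.4 0 -0.1; 0.08 0.22 6.28 -0.5 0 -0.2
```

Request:
{"method": "send_rows", "body": {"rows": "0.02 0.05 1.57 -0.1 0 0; 0.04 0.11 3.14 -0.3 0 -0.1; 0.06 0.16 4.71 -0.4 0 -0.1; 0.08 0.22 6.28 -0.5 0 -0.2; 0.08 0.22 6.28 -0.5 0 -0.2"}}

```text
clock: 7.08
tool_pos: [334.1, -120.3, 403.4]
tool_rot: [145.1, -0.1, 82.4]
force: [-0.3, -0.4, -1.4]
opening: 94.0
```

```bash
sed -i 's/(100,46),(115,43),(130,40)/(100,46),(128,44)/' fit.py; python3 - <<'E'
from fit import *
print(loadcmd()[0],toolT()[:3,3])
v,C=fit([]); cv2.imwrite('pics/c.png',cv2.resize(cv2.imread('pics/last_wrist.png')[60:320,150:400],None,fx=2.3,fy=2.3))
v,C=fit([])
print(cut_out('wrist','lid_handle')[0]['box'])
E
```

```text
[ 334.  -120.5  404.3] [ 334.1 -120.3  403.4]
stand [ 460.3 -141.3] -7.600700127195676 handle [ 488.2 -145.   183.1]
wrist stand [169.6 164.8] [ 0.1 -1.2]
wrist lid_handle [199.6 256.7] [1.4 0.1]
top stand [238.1 307. ] [-2.  -1.4]
top lid_handle [226.8 318. ] [-4.8 -1.9]
scene stand [293.1 250. ] [-1.2 -2.4]
scene lid_handle [220.5 262.9] [-0.7 -1. ]
wrist box [185.6 256.1] [-0.6  0.5]
top box [208.4 316. ] [ 0.3 -0.9]
scene box [233.6 274.8] [0.1 1.2]
stand [ 459.7 -141.1] -7.353407699795302 handle [ 487.7 -144.8  183.1]
wrist stand [169.  164.5] [-0.1 -2.2]
wrist lid_handle [199.6 255. ] [0.3 0.1]
top stand [235.  307.3] [ 1.3 -1.8]
top lid_handle [223.5 318.5] [-1.3 -2.5]
scene stand [296.1 248.3] [-4.1 -0.9]
scene lid_handle [219.  261.5] [0.8 0.1]
wrist box [183.4 254.4] [0.5 0.5]
top box [210.6 315.6] [-1.7 -0.7]
scene box [233.4 275.8] [ 0.3 -0.2]
[254.4, 183.4, 90.9, 90.1]
```

View pics/c.png

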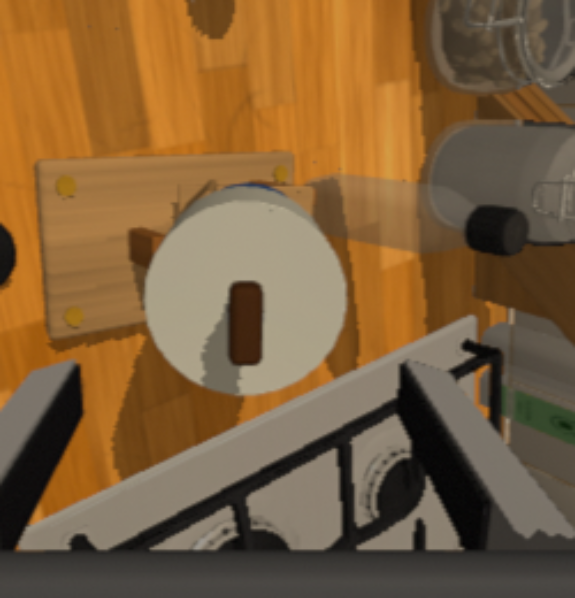

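The bar's centre is at crop (246,323), which is image (257,200). It runs along tool x and agrees with the fit to within 1–2 px. Moving in to grasp.

```bash
python3 - <<'E'
from fit import *
v=[460,-141.2,np.radians(-7.5)]; h=P(v,off(160)); O=axisR(-7.5)
b=np.array([0,0,.9])
plan([(h+b+O[:,2]*180,O@FLIP,20)])
E
```

```text
-0.08 0.03 1.8 0 0 0; -0.16 0.05 3.59 0 0 0; -0.23 0.08 5.39 0 0.1 -0.1; -0.31 0.11 7.19 0 0.1 -0.1; -0.39 0.13 8.99 0 0.1 -0.1
```

Request:
{"method": "send_rows", "body": {"rows": "-0.08 0.03 1.8 0 0 0; -0.16 0.05 3.59 0 0 0; -0.23 0.08 5.39 0 0.1 -0.1; -0.31 0.11 7.19 0 0.1 -0.1; -0.39 0.13 8.99 0 0.1 -0.1"}}

```text
clock: 8.95
tool_pos: [386.0, -131.5, 330.9]
tool_rot: [145.0, -0.0, 82.5]
force: [0.0, 0.1, 0.9]
opening: 93.7
```

Request:
{"method": "send_rows", "body": {"rows": "0 0 0 0 0 0; 0 0 0 0 0 0"}}

```text
clock: 9.2
tool_pos: [385.6, -131.4, 331.7]
tool_rot: [145.0, -0.0, 82.5]
force: [-0.2, -0.4, 0.2]
opening: 94.0
```

```bash
python3 - <<'E'
from fit import *
print(loadcmd()[0],toolT()[:3,3],manip.read_state()['force'])
v,C=fit([]); cv2.imwrite('pics/d.png',np.hstack([cv2.imread('pics/last_wrist.png'),cv2.resize(cv2.imread('pics/last_scene.png')[150:330,180:360],(384,384))])[:,112:])
E
```

```text
[ 385.6 -131.4  331.4] [ 385.6 -131.4  331.7] [-0.2 -0.4  0.2]
stand [ 458.4 -137.4] -7.834011018879995 handle [ 486.4 -141.3  183.1]
wrist stand [182.7 141.5] [-1.8 -8.7]
wrist lid_handle [235.2 250.5] [1.4 0.6]
top stand [236.2 307.3] [ 0.6 -3.1]
top lid_handle [225.3 313.4] [-2.5  1. ]
scene stand [292.9 245.1] [-1.7  0.7]
scene lid_handle [220.1 263.2] [-0.9 -3.3]
wrist box [211.4 253.8] [-4.3 -2.3]
top box [210.1 313.5] [-0.6  0.1]
scene box [234.6 274.4] [-1.4 -0.3]
```

View pics/d.png

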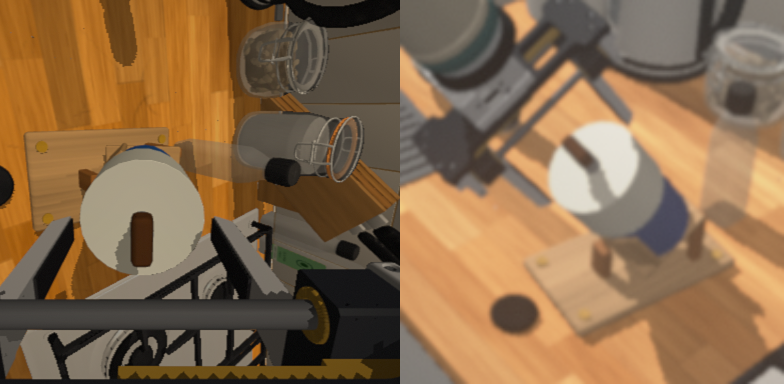

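```bash
python3 - <<'E'
from fit import *
C=cam('wrist'); T=toolT()
for z in [172,180,188,210]: print(z,proj(C,(T@[0,0,z,1])[:3]))
for x in (-17,17): print(x,proj(C,(T@[x,0,172,1])[:3]))
E
```

```text
172 [247.5 254.9]
180 [241.4 254.8]
188 [235.7 254.8]
210 [222.3 254.7]
-17 [272.5 254.9]
17 [221.2 254.9]
```

The bar spans rows 212–267 around column 254.5. The predicted span is 212–272 around column 255, so the grasp point is on the bar. Closing the gripper.

Request:
{"method": "send_rows", "body": {"rows": "0 0 0 0 0 0; 0 0 0 0 0 0; 0 0 0 0 0 0; 0 0 0 0 0 0; 0 0 0 0 0 0", "gripper": -1}}

```text
clock: 10.42
tool_pos: [385.6, -131.4, 331.3]
tool_rot: [145.0, -0.0, 82.5]
force: [0.3, -0.9, -0.3]
opening: 47.2
```

Request:
{"method": "send_rows", "body": {"rows": "0 0 0 0 0 0; 0 0 0 0 0 0; 0 0 0 0 0 0"}}

```text
clock: 10.8
tool_pos: [385.6, -131.4, 331.3]
tool_rot: [145.0, -0.0, 82.5]
force: [-0.1, -0.3, 0.4]
opening: 17.6
```

```bash
python3 - <<'E'
from fit import *
# mat pose from top/scene masks and rough layout
s=manip.read_state(); print(s['opening'],s['force'],s['tool_pos'])
for n in ['top','scene']:
    imaging.camera(n); C=cam(n)
    for r in cut_out(n,'mat')[:1]:
        m=r['pixels'].astype(np.uint8); print(n,r['score'],m.sum())
        c=max(cv2.findContours(m,0,2)[0],key=cv2.contourArea)[:,0,:]
        w=np.array([onz(C,(q[1],q[0]),4)[:2] for q in c],np.float32); print(cv2.minAreaRect(w)); print(cv2.boxPoints(cv2.minAreaRect(w)))
        r=landmark_of(n,'mat'); print(onz(C,r[0]['at'],2))
    for l,z in [('bowl_center',25),('grinder_center',56)]:
        r=landmark_of(n,l); print(l,[ (onz(C,x['at'],z),round(x['score'],2)) for x in r[:2]])
p,M=loadcmd(); plan([(p-M[:,2]*70,M,12),(p-M[:,2]*95,M,25)])
E
```

```text
17.554887329375866 [-0.1 -0.3  0.4] [ 385.6 -131.4  331.3]
top 0.92 4900
((448.01470947265625, 198.96096801757812), (210.5028839111328, 170.078369140625), 85.0196762084961)
[[354.2 101.5]
 [523.6  86.7]
 [541.9 296.4]
 [372.4 311.2]]
[445.5 201.    2. ]
bowl_center [(array([601.6, 228.8,  25. ]), 0.59), (array([ 701.5, -171.8,   25. ]), 0.47)]
grinder_center [(array([593.3, 112.3,  56. ]), 0.82), (array([ 431.8, -133.9,   56. ]), 0.54)]
scene 0.62 3223
((445.4298400878906, 192.36892700195312), (212.4921417236328, 170.25448608398438), 84.99098205566406)
[[351.4  94. ]
 [521.   79.1]
 [539.5 290.8]
 [369.9 305.6]]
[448.7 192.1   2. ]
bowl_center []
grinder_center []
0 0 -1.17 0 0 0; 0 0 -2.33 0 0 0; 0 0 -3.5 0 0 0; 0 0 -4.67 0 0 0; 0 0 -5.83 0 0 0
0 0 -1.17 0 0 0; 0 0 -3.67 0 0 0
```

Request:
{"method": "send_rows", "body": {"rows": "0 0 0 0 0 0; 0 0 0 0 0 0; 0 0 0 0 0 0"}}

```text
clock: 11.68
tool_pos: [385.6, -131.4, 331.3]
tool_rot: [145.0, -0.0, 82.5]
force: [-0.1, -0.1, 0.4]
opening: 14.8
```

Request:
{"method": "send_rows", "body": {"rows": "0 0 -1.17 0 0 0; 0 0 -2.33 0 0 0; 0 0 -3.5 0 0 0; 0 0 -4.67 0 0 0; 0 0 -5.83 0 0 0"}}

```text
clock: 12.3
tool_pos: [351.8, -126.9, 379.8]
tool_rot: [145.0, 0.0, 82.5]
force: [-0.8, -0.4, -1.4]
opening: 14.9
```

Request:
{"method": "send_rows", "body": {"rows": "0 0 -1.17 0 0 0; 0 0 -3.67 0 0 0; 0 0 -3.67 0 0 0"}}

```text
clock: 12.68
tool_pos: [331.3, -124.5, 410.8]
tool_rot: [144.8, 0.1, 82.4]
force: [-1.3, -0.3, -2.7]
opening: 14.9
```

```bash
python3 - <<'E'
from fit import *
s=manip.read_state(); print(s['opening'],s['force'],s['tool_pos'],loadcmd()[0])
ims=[]
for n,(a,b,c,d) in dict(wrist=(0,384,0,512),scene=(130,330,150,350)).items(): ims.append(cv2.resize(imaging.camera(n)[a:b,c:d],(400,400) if n=='scene' else (400,300)))
cv2.imwrite('pics/e.png',np.hstack([np.vstack([ims[0],np.zeros((100,400,3),np.uint8)]),ims[1]]))
E
```

```text
14.914933763371717 [-1.3 -0.3 -2.7] [ 331.3 -124.5  410.8] [ 331.6 -124.3  409.2]
```

View pics/e.png

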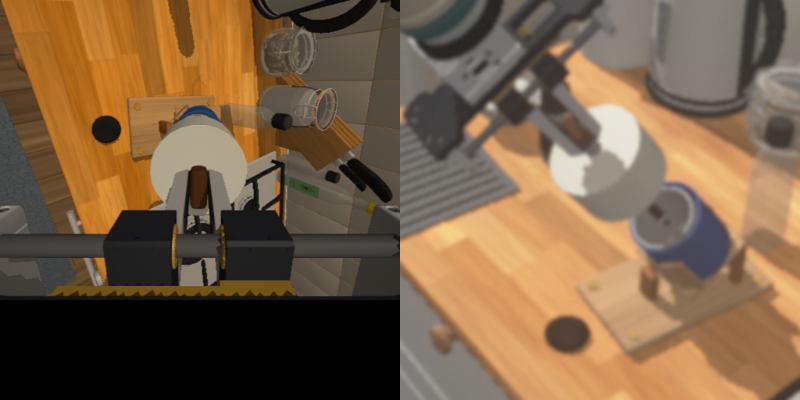

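The lid is held square, and the pot with the tin still in it stays in the stand (right panel, about (680,225)). Now I'll carry the lid to the mat.

```bash
python3 - <<'E'
from fit import *
my=np.array([np.sin(np.radians(5)),np.cos(np.radians(5)),0]); L=np.array([447,196,0])+53*my
down=R.from_euler('z',85,degrees=True).as_matrix()@np.diag([1,-1,-1.])
print(L)
plan([((390,20,420),down),(L+[0,0,300],down)],step=48,ang=9)
E
```

```text
[451.6 248.8   0. ]
3.77 0.95 0.34 8.8 0.2 -0.6; 7.54 1.91 0.68 17.5 0.4 -1.2; 11.3 2.86 1.01 26.2 0.6 -1.8; 15.07 3.81 1.35 35 0.8 -2.4; 18.99 3.09 3.29 35 0.8 -2.4
3.88 0.69 2 0 0 0; 7.77 1.38 4 0 0 0; 11.66 2.07 6.01 0 0 0; 15.54 2.76 8.01 0 0 0; 19.43 3.45 10.01 0 0 0
```

Request:
{"method": "send_rows", "body": {"rows": "3.77 0.95 0.34 8.8 0.2 -0.6; 7.54 1.91 0.68 17.5 0.4 -1.2; 11.3 2.86 1.01 26.2 0.6 -1.8; 15.07 3.81 1.35 35 0.8 -2.4; 18.99 3.09 3.29 35 0.8 -2.4"}}

```text
clock: 13.4
tool_pos: [403.1, 60.0, 399.7]
tool_rot: [179.9, -0.1, 85.0]
force: [1.2, -1.3, -1.9]
opening: 14.9
```

Request:
{"method": "send_rows", "body": {"rows": "3.88 0.69 2 0 0 0; 7.77 1.38 4 0 0 0; 11.66 2.07 6.01 0 0 0; 15.54 2.76 8.01 0 0 0; 19.43 3.45 10.01 0 0 0"}}

```text
clock: 14.02
tool_pos: [452.0, 250.8, 298.0]
tool_rot: [-179.9, -0.1, 85.0]
force: [0.1, -0.1, -1.3]
opening: 14.7
```

Request:
{"method": "send_rows", "body": {"rows": "0 0 0 0 0 0; 0 0 0 0 0 0"}}

```text
clock: 14.28
tool_pos: [451.5, 248.9, 299.2]
tool_rot: [-179.9, 0.0, 85.0]
force: [-0.6, 0.5, -2.2]
opening: 14.8
```

```bash
python3 - <<'E'
from fit import *
s=manip.read_state(); print(s['opening'],s['force'],s['tool_pos'],s['tool_rot'],loadcmd()[0])
im=imaging.camera('scene'); c=cut_out('scene','mat'); 
a=cv2.resize(im[120:300,70:270],(600,540)); cv2.imwrite('pics/f.png',a)
E
```

```text
14.815419478129531 [-0.6  0.5 -2.2] [451.5 248.9 299.2] [-179.9    0.    85. ] [451.6 248.8 300. ]
```

View pics/f.png

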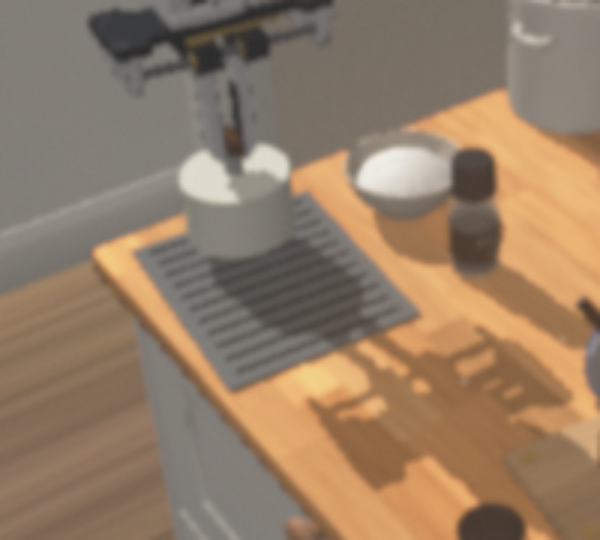

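The lid is upright over the far half of the mat (crop (237,215)). Lowering slowly, watching the force.

Request:
{"method": "send_rows", "body": {"rows": "0 0 0.6 0 0 0; 0 0 1.2 0 0 0; 0 0 1.7 0 0 0; 0 0 2 0 0 0; 0 0 2.2 0 0 0"}}

```text
clock: 15.0
tool_pos: [451.6, 248.8, 277.8]
tool_rot: [-180.0, -0.0, 85.0]
force: [-0.8, 0.6, -1.5]
opening: 15.1
```

Request:
{"method": "send_rows", "body": {"rows": "0 0 0.1 0 0 0; 0 0 0.2 0 0 0; 0 0 0.3 0 0 0"}}

```text
clock: 15.38
tool_pos: [451.6, 248.9, 275.1]
tool_rot: [-180.0, -0.1, 85.0]
force: [-0.2, 0.2, -1.4]
opening: 14.8
```

Request:
{"method": "send_rows", "body": {"rows": "0 0 0.1 0 0 0; 0 0 0.2 0 0 0; 0 0 0.2 0 0 0"}}

```text
clock: 15.75
tool_pos: [451.6, 248.7, 274.4]
tool_rot: [180.0, -0.0, 85.0]
force: [-1.4, -1.7, 7.6]
opening: 14.7
```

Contact at 7.6 N. Releasing and retreating upward.

Request:
{"method": "send_rows", "body": {"rows": "0 0 -0.1 0 0 0; 0 0 -0.1 0 0 0; 0 0 -0.1 0 0 0; 0 0 -0.1 0 0 0; 0 0 -0.1 0 0 0", "gripper": 0.2}}

```text
clock: 16.38
tool_pos: [451.6, 248.9, 273.9]
tool_rot: [-180.0, -0.0, 85.0]
force: [-0.4, 0.5, 0.2]
opening: 55.8
```

Request:
{"method": "send_rows", "body": {"rows": "0 0 -1.5 0 0 0; 0 0 -4.5 0 0 0; 0 0 -8 0 0 0; 0 0 -11 0 0 0; 0 0 -13 0 0 0"}}

```text
clock: 17.0
tool_pos: [451.7, 248.8, 406.9]
tool_rot: [179.8, -0.1, 85.0]
force: [1.0, 0.1, 0.6]
opening: 56.1
```

```bash
python3 - <<'E'
from fit import *
s=manip.read_state(); print(s['opening'],s['force'],s['tool_pos'],s['tool_rot'])
T=toolT(); json.dump(dict(p=(T[:3,3]+[0,0,.5]).tolist(),R=T[:3,:3].tolist()),open('cmd.json','w'))
C=cam('top'); imaging.camera('top'); r=landmark_of('top','lid_handle'); print([(onz(C,x['at'],91),x['score']) for x in r])
v=[460,-141.2,np.radians(-7.5)]; O=axisR(-7.5); t=P(v,off(3+111)); print('tin handle',t)
plan([((395,40,410),T[:3,:3]),(t+O[:,2]*300,O@FLIP)],step=50,ang=9)
E
```

```text
56.12456283602526 [1.  0.1 0.6] [451.7 248.8 406.9] [179.8  -0.1  85. ]
[(array([447.9, 241.3,  91. ]), 0.66)]
tin handle [ 514.1 -148.3  145.4]
-4.26 -0.76 -0.07 0 0 0; -8.52 -1.53 -0.13 0 0 0; -12.78 -2.29 -0.2 0 0 0; -17.04 -3.05 -0.26 0 0 0; -21.29 -3.82 -0.33 0 0 0
-4.25 -0.92 0.46 -8.7 -0.2 0.6; -8.49 -1.84 0.92 -17.4 -0.4 1.2; -12.74 -2.76 1.38 -26.1 -0.7 1.8; -16.98 -3.68 1.84 -34.8 -0.9 2.4
```

Request:
{"method": "send_rows", "body": {"rows": "-4.26 -0.76 -0.07 0 0 0; -8.52 -1.53 -0.13 0 0 0; -12.78 -2.29 -0.2 0 0 0; -17.04 -3.05 -0.26 0 0 0; -21.29 -3.82 -0.33 0 0 0"}}

```text
clock: 17.73
tool_pos: [394.1, 38.8, 406.7]
tool_rot: [-179.9, -0.0, 85.0]
force: [-0.4, -0.1, -0.3]
opening: 56.5
```

Request:
{"method": "send_rows", "body": {"rows": "-4.25 -0.92 0.46 -8.7 -0.2 0.6; -8.49 -1.84 0.92 -17.4 -0.4 1.2; -12.74 -2.76 1.38 -26.1 -0.7 1.8; -16.98 -3.68 1.84 -34.8 -0.9 2.4; -16.98 -3.68 1.84 -34.8 -0.9 2.4", "gripper": 1}}

```text
clock: 18.35
tool_pos: [341.8, -127.2, 387.8]
tool_rot: [145.2, 0.1, 82.2]
force: [0.6, 0.1, -0.9]
opening: 93.6
```

```bash
cat > tin.py <<'E'
from fit import *
def look(tag):
    print(loadcmd()[0],toolT()[:3,3],manip.read_state()['tool_rot'])
    T=toolT(); rs=[]; C={}
    v=[460,-141.2,np.radians(-7.5)]; t=P(v,off(114))
    for n in ['wrist','top','scene']:
        C[n]=cam(n); cv2.imwrite(f'pics/{tag}_{n}.png',imaging.camera(n))
        for l,q in [('tin_handle',t),('pot_mouth',P(v,off(80)))]:
            r=landmark_of(n,l)
            for x in r[:1]: print(n,l,np.array(x['at']),round(x['score'],2),'pred',proj(C[n],q))
            if l=='tin_handle' and r and r[0]['score']>.4: rs.append(ray(C[n],r[0]['at']))
    if len(rs)>1: print(tri(rs))
    return C
E
python3 - <<'E'
from tin import *
look('g'); cv2.imwrite('pics/g.png',cv2.resize(cv2.imread('pics/g_wrist.png')[80:300,150:370],(660,600)))
E
```

```text
[ 343.5 -125.8  391.1] [ 341.8 -127.2  387.8] [145.2   0.1  82.2]
wrist tin_handle [183.7 257.1] 0.78 pred [185.3 258.4]
top tin_handle [211.3 314.2] 0.6 pred [211.9 315.1]
top pot_mouth [203.8 314.6] 0.79 pred [204.9 314.5]
scene tin_handle [231.9 271.1] 0.69 pred [230.3 272.4]
scene pot_mouth [235.5 284. ] 0.61 pred [237.6 279.8]
(array([ 514.7, -146.8,  141.2]), [1.1676409583072482, 1.265865846898914, 2.023347112129536])
```

View pics/g.png

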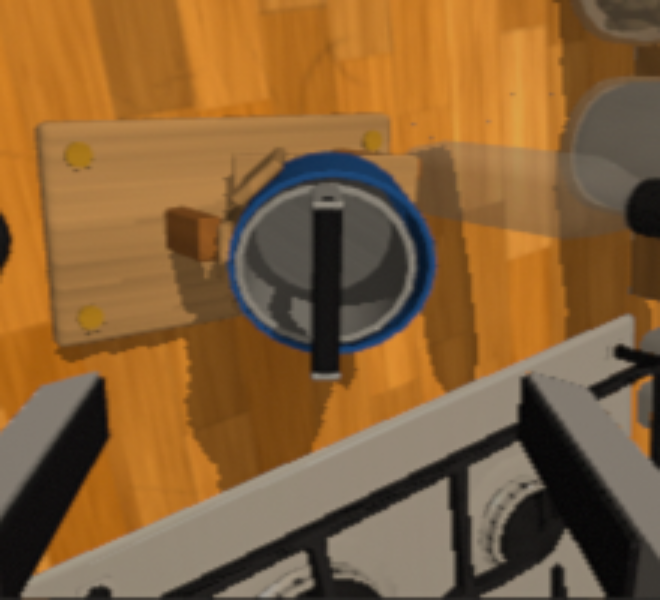

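The bar is at image (258.7,186), matching the prediction of (258.4,185.3), and runs along tool x. Approaching it along the axis.

```bash
python3 - <<'E'
from fit import *
s=manip.read_state();print(s['tool_pos'],s['tool_rot'])
T=toolT(); json.dump(dict(p=T[:3,3].tolist(),R=T[:3,:3].tolist()),open('cmd.json','w'))
v=[460,-141.2,np.radians(-7.5)]; O=axisR(-7.5); t=P(v,off(112))
plan([(t+O[:,2]*220,O@FLIP,25),(t+O[:,2]*180+[0,0,.6],O@FLIP,12)])
E
```

```text
[ 343.8 -125.3  388.7] [145.2   0.1  82.6]
-0.01 0.04 2 -0.1 0 0; -0.03 0.08 3.99 -0.1 0 0; -0.04 0.12 5.99 -0.2 0 0.1; -0.05 0.16 7.99 -0.2 0 0.1; -0.05 0.17 8.98 -0.2 0 0.1
0 0.01 0.98 0 0 0; 0 0.02 1.97 0 0 0; 0 0.03 2.96 0 0 0
```

Request:
{"method": "send_rows", "body": {"rows": "-0.01 0.04 2 -0.1 0 0; -0.03 0.08 3.99 -0.1 0 0; -0.04 0.12 5.99 -0.2 0 0.1; -0.05 0.16 7.99 -0.2 0 0.1; -0.05 0.17 8.98 -0.2 0 0.1"}}

```text
clock: 19.42
tool_pos: [396.1, -132.9, 315.0]
tool_rot: [145.1, -0.0, 82.5]
force: [1.2, 0.1, 0.5]
opening: 93.9
```

Request:
{"method": "send_rows", "body": {"rows": "0 0.01 0.98 0 0 0; 0 0.02 1.97 0 0 0; 0 0.03 2.96 0 0 0; 0 0.03 2.96 0 0 0; 0 0.03 2.96 0 0 0"}}

```text
clock: 20.05
tool_pos: [412.5, -135.8, 291.8]
tool_rot: [145.0, 0.0, 82.4]
force: [-0.4, -0.6, -0.9]
opening: 94.2
```

```bash
python3 - <<'E'
from tin import *
C=look('i'); T=toolT()
print(manip.read_state()['force'])
for z in [172,180,188]: print(z,proj(C['wrist'],(T@[0,0,z,1])[:3]), [proj(C['wrist'],(T@[x,0,z,1])[:3]) for x in(-34,34)])
cv2.imwrite('pics/i.png',np.hstack([cv2.imread('pics/i_wrist.png')[:,100:],cv2.resize(cv2.imread('pics/i_scene.png')[150:330,190:370],(384,384))]))
E
```

```text
[ 412.9 -135.   291.8] [ 412.5 -135.8  291.8] [145.    0.   82.4]
wrist tin_handle [237.2 253. ] 0.77 pred [240.7 254.7]
wrist pot_mouth [186.8 251. ] 0.33 pred [219.3 254.6]
top tin_handle [210.5 314.2] 0.72 pred [211.9 315.1]
top pot_mouth [200.5 313.7] 0.89 pred [204.9 314.5]
scene tin_handle [231.4 274.5] 0.96 pred [230.3 272.4]
scene pot_mouth [234.1 286.6] 0.91 pred [237.6 279.8]
(array([ 517.9, -148.5,  140. ]), [1.5392665027148429, 1.5247546543810961, 1.493773489439774])
[0.1 0.2 0.1]
172 [247.6 255. ] [array([296.2, 254.9]), array([193.3, 255. ])]
180 [241.4 254.9] [array([288.3, 254.9]), array([189.3, 254.9])]
188 [235.8 254.9] [array([281. , 254.8]), array([185.6, 254.9])]
```

View pics/i.png

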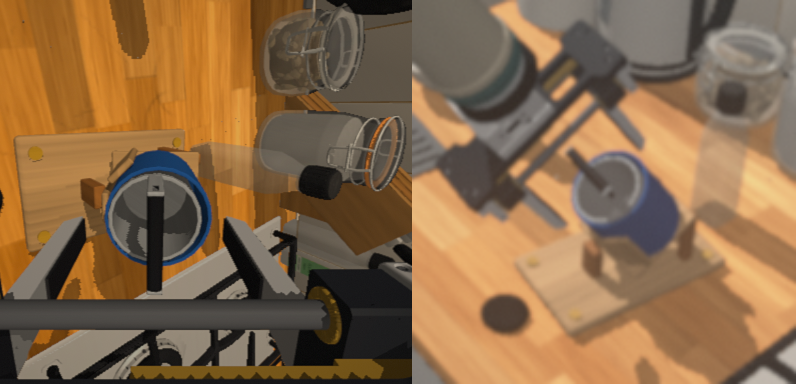

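The bar spans rows 194–291 at column 255. It is laterally centred, but its apparent length puts it about 5 mm deeper than planned. I'll advance 5 mm and grip.

Request:
{"method": "send_rows", "body": {"rows": "0 0 0.25 0 0 0; 0 0 0.5 0 0 0; 0 0 0.5 0 0 0; 0 0 0.5 0 0 0"}}

```text
clock: 21.0
tool_pos: [415.4, -136.1, 287.6]
tool_rot: [145.0, 0.0, 82.4]
force: [-0.7, -0.1, 0.1]
opening: 94.0
```

Request:
{"method": "send_rows", "body": {"rows": "0 0 0 0 0 0; 0 0 0 0 0 0; 0 0 0 0 0 0; 0 0 0 0 0 0; 0 0 0 0 0 0", "gripper": -1}}

```text
clock: 21.62
tool_pos: [415.4, -136.1, 287.7]
tool_rot: [145.0, 0.0, 82.4]
force: [0.4, -0.6, -0.7]
opening: 47.7
```

Request:
{"method": "send_rows", "body": {"rows": "0 0 0 0 0 0; 0 0 0 0 0 0; 0 0 0 0 0 0; 0 0 0 0 0 0; 0 0 0 0 0 0"}}

```text
clock: 22.25
tool_pos: [415.6, -136.3, 287.9]
tool_rot: [145.0, 0.0, 82.4]
force: [1.0, -0.1, 0.6]
opening: 9.7
```

Request:
{"method": "send_rows", "body": {"rows": "0 0 0 0 0 0; 0 0 0 0 0 0; 0 0 0 0 0 0"}}

```text
clock: 22.62
tool_pos: [415.6, -136.2, 287.9]
tool_rot: [145.0, 0.0, 82.4]
force: [2.5, -0.6, 0.9]
opening: 9.6
```

Request:
{"method": "send_rows", "body": {"rows": "0 0 -0.5 0 0 0; 0 0 -1.2 0 0 0; 0 0 -2 0 0 0"}}

```text
clock: 23.0
tool_pos: [403.8, -134.6, 304.5]
tool_rot: [145.0, 0.0, 82.4]
force: [4.1, -0.3, -1.8]
opening: 10.0
```

Request:
{"method": "send_rows", "body": {"rows": "0 0 -1 0 0 0; 0 0 -2 0 0 0; 0 0 -3 0 0 0; 0 0 -4 0 0 0; 0 0 -5 0 0 0"}}

```text
clock: 23.62
tool_pos: [375.0, -130.6, 345.4]
tool_rot: [145.0, 0.0, 82.4]
force: [2.9, -0.3, -2.1]
opening: 9.7
```

Request:
{"method": "send_rows", "body": {"rows": "0 0 -1 0 0 0; 0 0 -2 0 0 0; 0 0 -3 0 0 0; 0 0 -4 0 0 0; 0 0 -5 0 0 0"}}

```text
clock: 24.25
tool_pos: [346.7, -126.8, 386.4]
tool_rot: [145.0, 0.0, 82.4]
force: [0.3, -0.7, -2.0]
opening: 9.8
```

```bash
python3 - <<'E'
from fit import *
s=manip.read_state(); print(s['opening'],s['force'],s['tool_pos'],s['tool_rot'])
T=toolT(); json.dump(dict(p=T[:3,3].tolist(),R=T[:3,:3].tolist()),open('cmd.json','w'))
im=imaging.camera('scene'); w=imaging.camera('wrist')
cv2.imwrite('pics/j.png',np.hstack([cv2.resize(im[90:330,110:350],(400,400)),cv2.resize(w,(400,400))]))
my=np.array([np.sin(np.radians(5)),np.cos(np.radians(5)),0]); L=np.array([447,196,0])-52*my
down=R.from_euler('z',85,degrees=True).as_matrix()@np.diag([1,-1,-1.])
print(L)
plan([((390,0,430),down),(L+[0,0,330],down)],step=45,ang=8)
E
```

```text
9.783754517147566 [ 0.3 -0.7 -2. ] [ 346.7 -126.8  386.4] [145.    0.   82.4]
[442.5 144.2   0. ]
2.63 0.93 -0.42 7 0.2 -0.5; 5.26 1.86 -0.83 14 0.3 -1; 7.88 2.78 -1.25 21 0.5 -1.5; 10.51 3.71 -1.67 28 0.7 -2; 13.14 4.64 -2.08 35 0.8 -2.5
2.96 0.79 2 0 0 0; 5.93 1.59 4 0 0 0; 8.9 2.38 5.99 0 0 0; 11.86 3.17 7.99 0 0 0; 14.83 3.97 9.99 0 0 0
```

View pics/j.png

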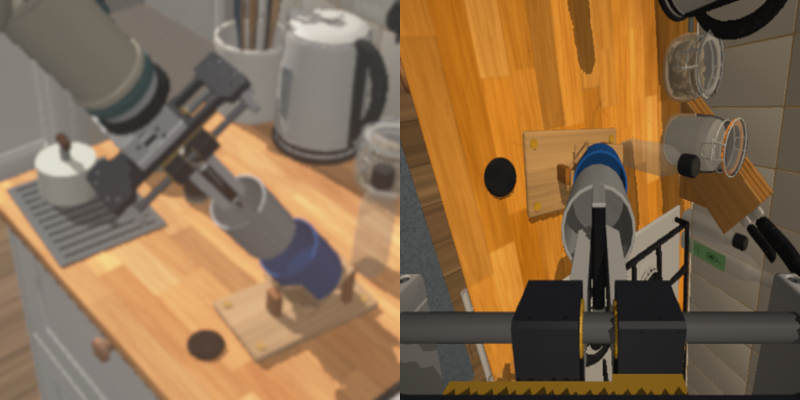

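The tin is drawn about 120 mm and is straight in the gripper. The blue pot is still in its stand, and the lid stands on the mat with its handle up (scene crop (65,170)). Carrying the tin to the mat.

Request:
{"method": "send_rows", "body": {"rows": "2.63 0.93 -0.42 7 0.2 -0.5; 5.26 1.86 -0.83 14 0.3 -1; 7.88 2.78 -1.25 21 0.5 -1.5; 10.51 3.71 -1.67 28 0.7 -2; 13.14 4.64 -2.08 35 0.8 -2.5"}}

```text
clock: 24.98
tool_pos: [391.1, 1.0, 430.0]
tool_rot: [-179.8, 0.0, 85.0]
force: [0.2, -0.2, -3.2]
opening: 10.1
```

Request:
{"method": "send_rows", "body": {"rows": "2.96 0.79 2 0 0 0; 5.93 1.59 4 0 0 0; 8.9 2.38 5.99 0 0 0; 11.86 3.17 7.99 0 0 0; 14.83 3.97 9.99 0 0 0"}}

```text
clock: 25.6
tool_pos: [443.8, 145.4, 328.8]
tool_rot: [180.0, -0.0, 84.9]
force: [0.9, -0.3, -2.4]
opening: 9.5
```

Request:
{"method": "send_rows", "body": {"rows": "0 0 0 0 0 0; 0 0 0 0 0 0; 0 0 0 0 0 0"}}

```text
clock: 25.98
tool_pos: [443.2, 143.5, 330.2]
tool_rot: [179.9, 0.0, 84.9]
force: [0.1, -0.7, -2.3]
opening: 10.1
```

```bash
python3 - <<'E'
from fit import *
s=manip.read_state(); print(s['opening'],s['force'],s['tool_pos'],s['tool_rot'],loadcmd()[0])
im=imaging.camera('scene')
cv2.imwrite('pics/k.png',cv2.resize(im[100:330,70:370],(780,598)))
E
```

```text
10.073698879933978 [ 0.1 -0.7 -2.3] [443.2 143.5 330.2] [179.9   0.   84.9] [442.5 144.2 330. ]
```

View pics/k.png

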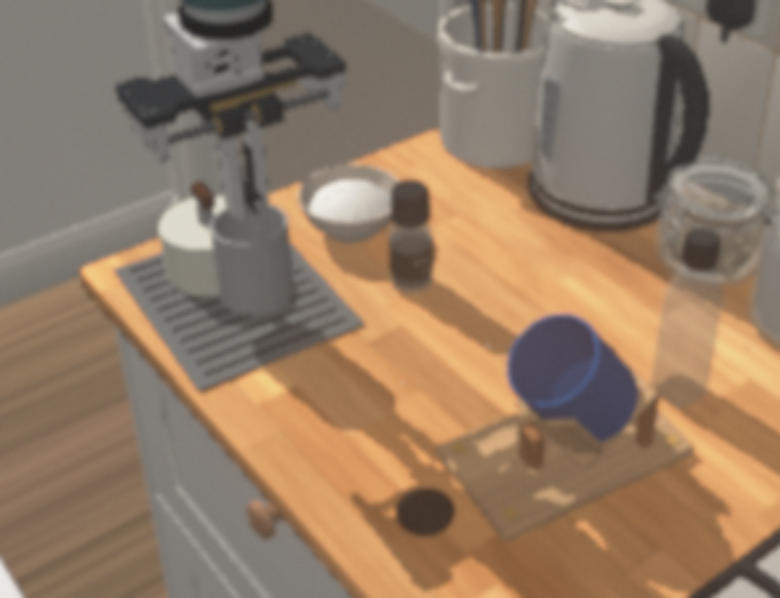

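The empty blue pot rests in its stand at (575,375). The tin hangs upright over the near half of the mat, next to the lid. Lowering gently.

Request:
{"method": "send_rows", "body": {"rows": "0 0 0.7 0 0 0; 0 0 1.4 0 0 0; 0 0 2 0 0 0; 0 0 2.4 0 0 0; 0 0 2.6 0 0 0"}}

```text
clock: 26.65
tool_pos: [443.0, 144.1, 303.2]
tool_rot: [-180.0, 0.0, 85.0]
force: [-0.2, 0.4, -1.9]
opening: 10.0
```

Request:
{"method": "send_rows", "body": {"rows": "0 0 0.1 0 0 0; 0 0 0.2 0 0 0; 0 0 0.3 0 0 0; 0 0 0.4 0 0 0"}}

```text
clock: 27.15
tool_pos: [443.1, 144.1, 299.6]
tool_rot: [-180.0, 0.0, 85.0]
force: [0.6, -0.0, -2.8]
opening: 9.9
```

Request:
{"method": "send_rows", "body": {"rows": "0 0 0.1 0 0 0; 0 0 0.2 0 0 0; 0 0 0.2 0 0 0"}}

```text
clock: 27.52
tool_pos: [443.0, 144.1, 297.5]
tool_rot: [-180.0, 0.0, 85.0]
force: [0.4, -0.0, -2.3]
opening: 9.7
```

Request:
{"method": "send_rows", "body": {"rows": "0 0 0.1 0 0 0; 0 0 0.15 0 0 0; 0 0 0.15 0 0 0"}}

```text
clock: 27.9
tool_pos: [443.0, 144.1, 296.0]
tool_rot: [-180.0, 0.0, 85.0]
force: [-0.3, -0.5, -1.2]
opening: 10.2
```

Request:
{"method": "send_rows", "body": {"rows": "0 0 0.1 0 0 0; 0 0 0.1 0 0 0"}}

```text
clock: 28.15
tool_pos: [443.0, 144.0, 295.0]
tool_rot: [-180.0, 0.0, 85.0]
force: [0.3, -0.1, -2.1]
opening: 9.9
```

Request:
{"method": "send_rows", "body": {"rows": "0 0 0.1 0 0 0; 0 0 0.1 0 0 0"}}

```text
clock: 28.4
tool_pos: [443.0, 144.0, 294.0]
tool_rot: [-180.0, 0.0, 85.0]
force: [-0.0, 0.2, -2.3]
opening: 9.6
```

Request:
{"method": "send_rows", "body": {"rows": "0 0 0.1 0 0 0; 0 0 0.1 0 0 0"}}

```text
clock: 28.65
tool_pos: [443.0, 144.1, 293.0]
tool_rot: [-180.0, 0.0, 85.0]
force: [0.1, -0.7, -2.6]
opening: 9.9
```

Request:
{"method": "send_rows", "body": {"rows": "0 0 0.1 0 0 0; 0 0 0.1 0 0 0"}}

```text
clock: 28.9
tool_pos: [443.0, 144.1, 292.0]
tool_rot: [-180.0, 0.0, 85.0]
force: [0.7, 0.1, -3.3]
opening: 10.0
```

Request:
{"method": "send_rows", "body": {"rows": "0 0 0.1 0 0 0; 0 0 0.1 0 0 0"}}

```text
clock: 29.15
tool_pos: [443.0, 144.1, 291.0]
tool_rot: [-180.0, 0.0, 85.0]
force: [-0.8, 0.5, -2.1]
opening: 9.4
```

Request:
{"method": "send_rows", "body": {"rows": "0 0 0.1 0 0 0; 0 0 0.1 0 0 0"}}

```text
clock: 29.4
tool_pos: [443.2, 144.0, 290.8]
tool_rot: [180.0, 0.0, 85.0]
force: [-0.1, -1.8, 5.2]
opening: 9.7
```

Request:
{"method": "send_rows", "body": {"rows": "0 0 0.1 0 0 0; 0 0 0.1 0 0 0"}}

```text
clock: 29.65
tool_pos: [443.2, 143.8, 290.7]
tool_rot: [179.9, 0.0, 85.0]
force: [-2.8, -2.3, 11.9]
opening: 9.7
```

```bash
python3 - <<'E'
from fit import *
s=manip.read_state(); print(s['opening'],s['force'],s['tool_pos'])
im=imaging.camera('scene')
cv2.imwrite('pics/l.png',cv2.resize(im[130:270,90:230],(600,600),interpolation=cv2.INTER_CUBIC))
E
```

```text
9.67286763073597 [-2.8 -2.3 11.9] [443.2 143.8 290.7]
```

View pics/l.png

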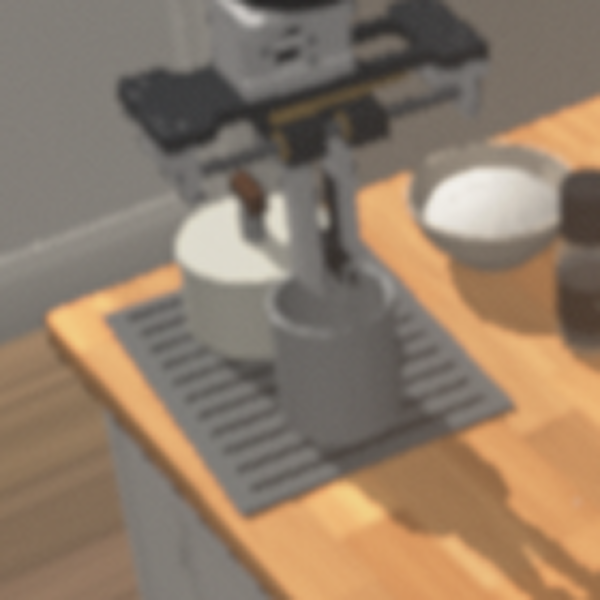

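Contact: the tin stands on the mat beside the lid (crop (337,370)), with a gap between them. Easing off the load, releasing and retreating.

Request:
{"method": "send_rows", "body": {"rows": "0 0 -0.17 0 0 0; 0 0 -0.17 0 0 0; 0 0 -0.17 0 0 0"}}

```text
clock: 30.08
tool_pos: [443.2, 144.1, 290.8]
tool_rot: [-180.0, 0.0, 85.0]
force: [-0.0, -1.6, 2.0]
opening: 9.5
```

Request:
{"method": "send_rows", "body": {"rows": "0 0 0 0 0 0; 0 0 0 0 0 0; 0 0 0 0 0 0; 0 0 0 0 0 0; 0 0 0 0 0 0", "gripper": 0}}

```text
clock: 30.7
tool_pos: [443.0, 144.1, 290.7]
tool_rot: [-180.0, 0.0, 85.0]
force: [0.8, 0.6, 0.2]
opening: 47.2
```

Request:
{"method": "send_rows", "body": {"rows": "0 0 -0.8 0 0 0; 0 0 -2.5 0 0 0; 0 0 -5 0 0 0; 0 0 -8 0 0 0; 0 0 -11 0 0 0"}}

```text
clock: 31.32
tool_pos: [443.0, 144.1, 402.3]
tool_rot: [180.0, 0.0, 85.0]
force: [0.2, 0.2, 0.6]
opening: 46.9
```

Request:
{"method": "send_rows", "body": {"rows": "-4 0 0 0 0 0; -8 0 0 0 0 0; -12 0 0 0 0 0; -15 0 0 0 0 0; -15 0 0 0 0 0"}}

```text
clock: 31.95
tool_pos: [429.7, -6.6, 401.4]
tool_rot: [180.0, 0.0, 84.8]
force: [0.3, 0.5, 0.1]
opening: 47.2
```

```bash
python3 - <<'E'
from fit import *
s=manip.read_state(); print(s['opening'],s['force'],s['tool_pos'])
ims={n:imaging.camera(n) for n in ['scene','top']}
for l,z in [('lid_handle',91),('tin_handle',115),('lid_base',4),('tin_base',4),('bowl_center',25),('grinder_center',56),('cap_center',4),('bottle_center',85),('pot_mouth',118)]:
    for n in ims:
        r=landmark_of(n,l); print(l,n,[(onz(cam(n),x['at'],z)[:2],round(x['score'],2)) for x in r[:1]])
cv2.imwrite('pics/m.png',np.hstack([cv2.resize(ims['scene'][130:330,80:345],(450,340)),cv2.resize(ims['top'][140:290,120:350],(350,340))]))
E
```

```text
47.206086088656214 [0.3 0.5 0.1] [429.7  -6.6 401.4]
lid_handle scene [(array([450.3, 244.1]), 0.98)]
lid_handle top [(array([447.7, 244.8]), 0.63)]
tin_handle scene [(array([450.2, 147.2]), 0.96)]
tin_handle top [(array([445.5, 143.6]), 0.77)]
lid_base scene []
lid_base top [(array([449.1, 253.9]), 0.61)]
tin_base scene [(array([434.3, 141.6]), 0.97)]
tin_base top [(array([449.7, 143. ]), 0.8)]
bowl_center scene [(array([609.6, 215.9]), 0.86)]
bowl_center top [(array([605.7, 231.4]), 0.94)]
grinder_center scene [(array([601.2, 113.3]), 0.73)]
grinder_center top [(array([588.3, 109.3]), 0.55)]
cap_center scene [(array([ 427.9, -132.9]), 0.67)]
cap_center top [(array([ 430.1, -142.6]), 0.52)]
bottle_center scene [(array([ 706.7, -152.5]), 0.68)]
bottle_center top [(array([ 680.2, -158.9]), 0.43)]
pot_mouth scene [(array([ 546. , -152.9]), 0.96)]
pot_mouth top []
```

```bash
python3 -c "
from cell import order; print(order.finish_job())"
```

```text
the job is handed in; nothing more can be done
None
```

The lunch pot is apart and the job is handed in, at about 33 s on the robot's clock. The lid came off first and stands on the far half of the mat, handle up. The tin was then drawn about 120 mm straight along the axis and stands upright on the near half.

**Setting down:** The lid touched the mat at about 8 N and the tin at about 12 N, both well under the limits. The gripper was opened only after contact.

**Last checks:**
- The camera networks put the lid at about (449, 245) and the tin at about (446, 145), so they are about 100 mm apart, against the 105 mm suggested. Both lie within the mat.
- The bowl, grinder, burner cap and bottle read at their earlier positions. The two cameras differ from each other by 10–27 mm on these, about as widely as before the work.
- The arm ended clear of everything, with the force on it near zero.

**Checks that failed or disagreed:**
- My final picture was refused because the 12-picture limit was reached. The final placing of the tin therefore rests on the network readings and on the picture taken just before release.
- The scene camera put the pot's mouth about 12 mm from my model. It showed a similar offset before the tin was drawn. The pictures show the pot seated in its stand after the tin was out.
- The lid's handle bar was about 3 mm lower, and the tin's about 4 mm higher, than where I gripped them. Both grips held.

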